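# Tighten two spoke nipples by counted quarter turns

### The arm

A 7-joint arm with a two-finger parallel gripper is mounted at the origin on the work surface. World frame = base frame: x ahead of the robot, y to its left, z up, the work surface at z = 0. Lengths are in m, angles in rad, forces in N, time in s.
With the tool pointing down it reaches from about 0.35 to 0.9 m from the base axis. Payload 19.9 kg.
Tool frame: the origin (TCP) lies midway between the tips of the shut fingers; the grasp point (between the pads) lies 19 mm behind it; z points along the fingers, y is the direction in which the jaws open and shut (so a half turn about z gives the same grasp; the last joint's range is limited). The gripper opens to 94 mm and grips with 3 to 60 N. Pads are 16 mm wide; open, the fingers measure 119 mm over their backs; the gripper's body (75 mm by 177 mm) begins 78 mm behind the grasp point.
Start: joints at [-1.315, 0.417, -0.01, 1.614, 0.005, 1.111, -0.053], TCP at [0.183, 0.597, 0.177] pointing down, gripper open.
Joint ranges: [-2.81, 2.81], [-0.39, 2.02], [-1.27, 1.25], [0.06, 2.57], [-1.19, 4.33], [0.19, 2], [-2.82, 2.82]. Speed limits (rad/s): [1.89, 1.89, 2.39, 2.39, 3.01, 3.01, 3.01].

### API

Orientations are given as a unit quaternion [w, x, y, z].
In Python, from station import * gives the robot as it stands.
- The arm moves only by the tool drive_tool, never from a script. Its argument "increments" is one flat list of numbers, 7 for each row, row after row: the shift along the tool's x, y, z in m, then the turn, a rotation vector about the tool's x, y, z in rad, then the opening in per cent of the stroke, from 0 (shut) to 100 (fully open). In form: [dx, dy, dz, ax, ay, az, hand, dx, dy, dz, ax, ay, az, hand, ...]. A call has 1 to 20 rows; each row is the pose to reach, as a shift and turn from the pose commanded when the call began, along the tool's axes at that moment; what a row does not reach only later rows make up. A row lasts 1/8 s, in which the tool goes at most 62.5 mm and 10.7 degrees, less where a joint would pass 70% of its speed; a pose out of reach is approached as far as the arm can. A call with a gripper value outside its range is refused whole. The fingers move at their own pace and stop on an object; the grip force is fixed at half the most. Time passes only in rows, so rows that repeat a pose let the fingers close. It gives the time, the measured TCP pose, the force and the opening at its end, in the units of the state.
- sense(): the state, without advancing time (a new reading comes with each control period).
- get_image(name): name is "scene" or "side" or "wrist"; returns a dict with "color" (384x512x3 uint8, red, green, blue), "camera_matrix" (3x3 intrinsics, pixels), "xyz" and "attitude" of the camera in the world. Camera axes: x right, y up, looking along -z (the intrinsics and any distortion apply to the point x, -y, -z); pixel columns grow to the right and rows downward; lengths in m; the calibration is good to about 2 mm. A picture is of the moment at which its call begins. There is no depth.
- sign_off(): hands the job in, once; it reports no verdict.
Trained networks look in a picture, given as the dict that the camera call returned (one of the last four; its "shot" number tells which), for a name from the list of things; names that differ only in an ending like _2 or _b are one class to them, and where a whole thing is asked for, a point or a joint stands for the part that bears it (a point fixed in the world has none). Each returns a list of dicts, best first, with "confidence" (0 to 1); they miss things now and then, are a little off and sometimes report something else, mostly with a low value. They report only what shows in the picture. A call takes as long as a camera call. They do not tell look-alikes from the thing itself.
- look_for(picture, query): "position" ([x, y, z] in m, in the coordinates of the camera as it stood for that picture, good to about 4 mm: the middle of the surface that is visible of it).
The state is a dict: "time_s": time; "q": joint angles; "qvel": joint speeds; "joint_efforts": joint torques, N m; "eef_pos": TCP position; "eef_rot": TCP orientation; "wrist_force": force on the tool from outside, world axes, zero at the start; "moment": the same for the moment, N m; "opening": finger opening in m.
Only numpy, scipy, OpenCV 4.12 (cv2) and the standard library are available. Lean on these libraries where they do the work, as an engineer would, in place of code of your own. Each camera call takes 0.05 s, during which the arm holds its last target. There are 200 camera calls.

### The job

Take the red-handled nipple driver from the tool block and tighten the two paint-marked spoke nipples of the wheel in the truing stand, working round the rim away from the valve hole: first the one with one orange dab by exactly one quarter turn, then the next one with two dabs by exactly two quarter turns (tightening is clockwise, seen from outside the rim; the spokes wind up and spring back, so what counts is what stays turned). Press the driver on only lightly, do not turn the wheel or the other nipples, leave the things on the bench alone, and stand the driver back in its hole in the block, fully home.

Things in the scene. Friction and masses are not known exactly. Their poses are not given: they have to be found in the camera images.
- driver: nipple driver, some 140 g, upright in the block, any yaw. Origin: centre of its lower end; z up the shaft. Upward: steel socket 15x15 mm, 20 long (square bore 10 mm wide, 11 deep, open below, 1.5 mm lead-in); shaft dia 9; black collar dia 32 at 66-70 mm; red square handle 24x24 at 70-125 mm (grip at about 98), cap to 129. Flats of bore and handle are parallel to its x and y. Loose: it can spin in the hole
- tool_block: fixed wooden bench block 120 x 80 x 72 mm high, long side along its x; origin under its centre. Its other holes and two short studs are for show
- block_hole (a point): centre of the mouth, on top of the block (z = 72 mm), of the vertical through hole, diameter 25 mm, where the driver stands; the driver's collar rests on the block top, its lower end then being 66 mm below this point
- wheel: bare 12-inch rim with hub motor and 20 spokes, upright in the blue truing stand. Origin: hub centre, 125 mm above the bench; x along the level axle, rim plane y-z. Outer radius 108 mm, 32 mm wide over its black flanges; the silver bed between them (26 mm free) has radius 96 mm. Stand jaws and hub drag hold it: it turns only beyond 2 N m
- nipple_0_top (a point): top of the nipple on the far side of the valve hole; no paint; leave alone
- nipple_1_top (a point): first nipple to turn, next to the valve hole, one orange dab on each flange. Brass; axis from the hub centre radially out through this point, the top of its head, 105 mm from the hub centre. Head: 9 mm square to 7 mm above the bed, then a 2 mm dome with a slot. Angle of the square about the axis: random, seen only by its slot (along one flat); turn the socket on it under light pressure till it drops over it, some 6 mm more, down to the bed
- nipple_2_top (a point): second nipple to turn, the next one round (nipples are 18 degrees apart), two orange dabs on each flange; else like the first. Light pressure: 5 to 10 N is plenty for finding and holding either square; the contact forces of driver on wheel, to which the turning itself adds about 15 N, must stay below 30 N
- nipple_3_top (a point): top of the nipple after the second; no paint; leave alone
- valve_hole (a point): valve hole, a dark 9 mm hole in the rim bed between nipples 0 and 1
- nipple_0 (a joint): rad turned on its spoke thread since the start, positive = tighter = clockwise seen from outside the rim, looking at the hub
- nipple_1 (a joint): the same for the first nipple to turn. Its thread slips at 0.045 N m; before that the spoke twists with it by 0.30 rad, and springs back when the driver comes off; the socket has some 0.12 rad of play each way. This value has neither twist nor play in it: it changes only as the thread turns, and stays
- nipple_2 (a joint): the same for the second nipple to turn; same thread, twist and play
- nipple_3 (a joint): the same for the nipple after it
- oil_bottle: white oil bottle, diameter 44 mm, 110 mm high, loose on the bench; origin under its centre; leave alone
- tape_roll: orange roll of tape, outer diameter 84 mm, 24 mm high, lying flat; origin under its centre; leave alone
- spoke_key: round green spoke key, diameter 38 mm, 9 mm thick, steel jaw out to 31 mm along its x, lying flat; origin under its centre; leave alone
Things that resemble listed ones, but are neither listed nor needed, are in the scene too. What is meant by the driver is not green, and is the larger of those in its own colour.

How it is judged:
On the way, in this order (a step that is already met when the one before it is completed fails the run):
1. the first nipple has been turned one quarter turn tighter, the second not yet (value of joint nipple_1 between 1.351 and 1.791 rad and value of joint nipple_2 between -0.22 and 0.22 rad), for 0.2 s.
2. the second nipple has been turned two quarter turns tighter (value of joint nipple_1 between 1.351 and 1.791 rad and value of joint nipple_2 between 2.922 and 3.362 rad), for 0.2 s.
At the end, for the whole second after the job is handed in: threads turned tighter since the start: first nipple 90, second 180, each within 12.5 degrees; unmarked ones within 12.5 of 0; valve hole within 8 mm of its start; driver released, at rest, upright within 4.5 degrees in the block's hole, lower end under 12 mm above the block's foot (6 = fully home) (all of step 2 and value of joint nipple_0 between -0.22 and 0.22 rad and value of joint nipple_3 between -0.22 and 0.22 rad and z of driver in the frame of tool_block below 0.012 m and horizontal distance between driver and block_hole below 0.006 m and angle between driver's own z axis and vertical below 0.08 rad and linear speed of driver below 0.02 m/s and distance of valve_hole from where it was at the start of the episode below 0.008 m); the robot touches nothing.
It fails at once if the driver bears on the wheel and its nipples with more than 30 N in all (contact force between driver and wheel above 30 N).
It fails at once if the oil bottle is moved more than 20 mm (distance of oil_bottle from where it was at the start of the episode above 0.02 m).
It fails at once if the tape roll is moved more than 20 mm (distance of tape_roll from where it was at the start of the episode above 0.02 m).
It fails at once if the spoke key is moved more than 20 mm (distance of spoke_key from where it was at the start of the episode above 0.02 m).
It also fails if it takes over 72 s, if anything falls off the work surface, if the arm or the gripper's body presses on something with over 40 N, if the wrist force passes 120 N, or if a joint passes its speed limit or range.

## Working session

There is one attempt and no reset: what is moved stays moved. The work goes in short steps, Python scripts to look and compute and a tool call to move; the robot and the scene stay as the last step left them, time stands still between calls to the robot, and variables do not carry over. Pictures are saved under pics/ and viewed, about 8 in all and at most 12, crops included, and the job is handed in when it is done.

Besides the shell and the picture viewer there is one more tool, called after ">>>" as name(argument=value, ...) on one line, values as JSON. drive_tool: Moves the arm, as the interface text tells. Its arguments: {"type":"object","properties":{"increments":{"type":"array","items":{"type":"number"}}},"required":["increments"]}

```bash
mkdir -p pics; ls
cat > h.py <<'E'
from station import *
import numpy as np, cv2
from scipy.spatial.transform import Rotation as R
def rot(q): return R.from_quat([q[1],q[2],q[3],q[0]]).as_matrix()
def proj(p,X):
    c=rot(p["attitude"]).T@(np.array(X)-p["xyz"]); v=np.array([c[0],-c[1],-c[2]]); u=np.array(p["camera_matrix"])@v; return u[:2]/u[2]
def ray(p,uv):
    d=np.linalg.inv(p["camera_matrix"])@[uv[0],uv[1],1]; d=rot(p["attitude"])@[d[0],-d[1],-d[2]]; return np.array(p["xyz"]),d
def atz(p,uv,z):
    o,d=ray(p,uv); return o+d*(z-o[2])/d[2]
def tri(obs):
    A=np.zeros((3,3));b=np.zeros(3)
    for p,uv in obs:
        o,d=ray(p,uv); d=d/np.linalg.norm(d); M=np.eye(3)-np.outer(d,d); A+=M;b+=M@o
    return np.linalg.solve(A,b)
def W(p,c): return rot(p["attitude"])@np.array(c)+p["xyz"]
def save(p,n,box=None,s=1):
    im=p["color"][:,:,::-1]
    if box: im=im[box[1]:box[3],box[0]:box[2]]
    cv2.imwrite("pics/"+n+".png",cv2.resize(im,None,fx=s,fy=s,interpolation=cv2.INTER_CUBIC))
E
python3 - <<'E'
from h import *
s=sense(); print({k:np.round(v,3).tolist() for k,v in s.items()})
ims=[]
for n in ["scene","side","wrist"]:
    p=get_image(n); save(p,n); print(n,p.keys(),np.round(p["xyz"],3),np.round(rot(p["attitude"]),2).tolist(),np.round(p["camera_matrix"],1).tolist())
    for q in ["driver","tool_block","block_hole","wheel","nipple_0_top","valve_hole","oil_bottle","tape_roll","spoke_key"]:
        for d in look_for(p,q)[:6]:
            w=W(p,d["position"]); print(q,round(d["confidence"],2),np.round(w,3),np.round(proj(p,w)))
E
```

```text
pics
{'time_s': 0.0, 'q': [-1.314, 0.418, -0.01, 1.614, 0.005, 1.111, -0.053], 'qvel': [-0.0, 0.001, -0.0, 0.001, 0.0, 0.001, -0.0], 'joint_efforts': [0.001, -85.122, 0.639, -42.601, -0.049, 0.019, 0.0], 'eef_pos': [0.183, 0.597, 0.177], 'eef_rot': [-0.0, 0.148, 0.989, -0.001], 'wrist_force': [-0.782, 0.375, 0.045], 'moment': [0.021, 0.035, 0.021], 'opening': 0.094}
scene dict_keys(['color', 'camera_matrix', 'xyz', 'attitude', 'shot']) [1.166 0.666 0.902] [[-0.75, -0.41, 0.52], [0.66, -0.49, 0.56], [0.02, 0.77, 0.64]] [[372.7, 0.0, 251.7], [0.0, 372.7, 183.0], [0.0, 0.0, 1.0]]
driver 0.77 [ 0.44  -0.133  0.088] [250. 164.]
driver 0.54 [ 0.519 -0.149  0.067] [230. 176.]
tool_block 0.91 [ 0.526 -0.213  0.059] [217. 170.]
block_hole 0.58 [ 0.524 -0.212  0.064] [218. 169.]
block_hole 0.33 [0.547 0.149 0.155] [286. 205.]
wheel 0.65 [0.545 0.146 0.149] [286. 206.]
nipple_0_top 0.61 [0.545 0.149 0.148] [287. 206.]
valve_hole 0.64 [0.544 0.15  0.149] [287. 206.]
oil_bottle 0.59 [ 0.67  -0.159  0.057] [193. 195.]
tape_roll 0.69 [ 0.49  -0.412  0.019] [195. 151.]
spoke_key 0.6 [0.489 0.412 0.013] [362. 280.]
side dict_keys(['color', 'camera_matrix', 'xyz', 'attitude', 'shot']) [ 0.543 -0.704  0.872] [[1.0, 0.01, -0.03], [-0.03, 0.7, -0.72], [0.01, 0.72, 0.7]] [[363.9, 0.0, 252.9], [0.0, 363.9, 190.7], [0.0, 0.0, 1.0]]
tool_block 0.57 [ 0.509 -0.26   0.073] [230. 300.]
block_hole 0.69 [ 0.505 -0.262  0.071] [229. 301.]
wheel 0.73 [0.547 0.107 0.154] [245. 173.]
nipple_0_top 0.69 [0.542 0.103 0.158] [243. 173.]
valve_hole 0.62 [0.546 0.104 0.155] [244. 174.]
oil_bottle 0.94 [ 0.655 -0.181  0.075] [288. 270.]
tape_roll 0.6 [ 0.486 -0.395  0.026] [220. 366.]
wrist dict_keys(['color', 'camera_matrix', 'xyz', 'attitude', 'shot']) [0.109 0.621 0.385] [[0.29, -0.92, -0.25], [0.96, 0.28, 0.08], [0.0, -0.26, 0.96]] [[338.3, 0.0, 258.7], [0.0, 338.3, 190.4], [0.0, 0.0, 1.0]]
```

```bash
cd pics; python3 -c "
import cv2,numpy as np
a=cv2.imread('scene.png')[110:330,130:430];b=cv2.imread('side.png')[110:384,130:390]
a=cv2.resize(a,(800,587),interpolation=2)
b=cv2.resize(b,(569,600),interpolation=2)
cv2.imwrite('a1.png',a);cv2.imwrite('b1.png',b)"
```

```text
(no output)
```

View pics/a1.png

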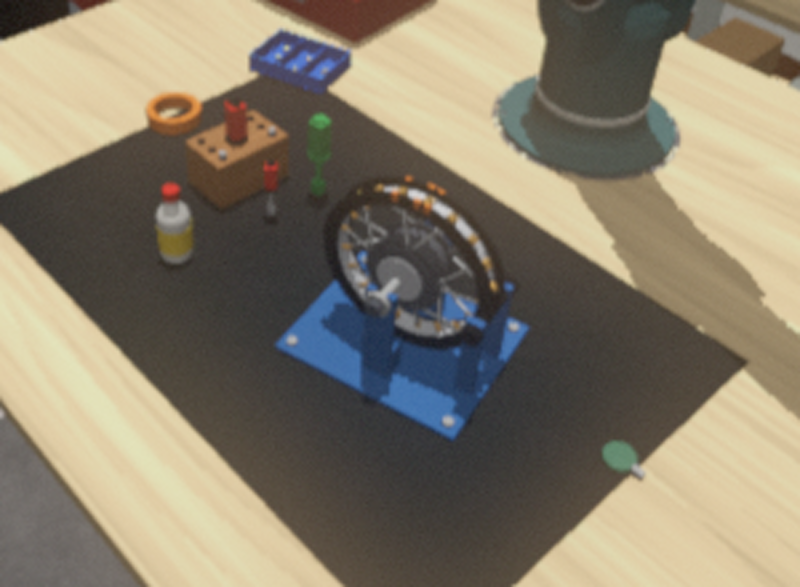

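View pics/b1.png

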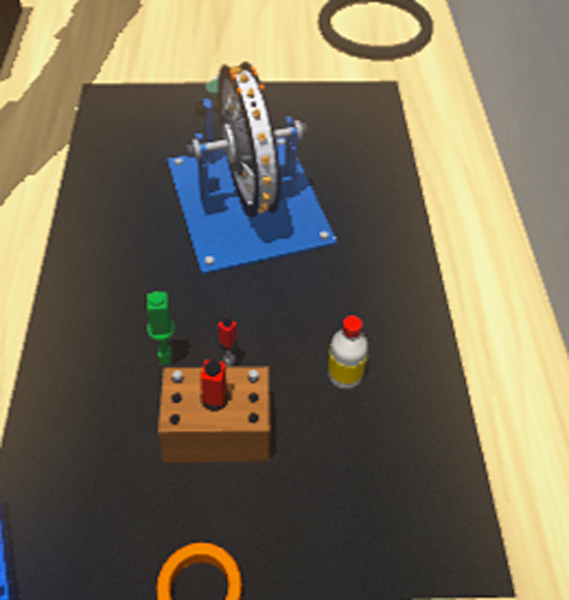

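The driver candidates in the scene view are the red one in the block (218,155), the small red one on the bench (231,180) and the green one (250,163). I choose the red one in the block. The marked nipples are near the top of the wheel. I'll look at the wheel from close up first.

>>> drive_tool(increments=[0, 0, -0.06, 0, 0, 0, 100, 0, 0, -0.12, 0, 0, 0, 100, -0.477, -0.321, -0.153, 0, 0, 0, 100, -0.477, -0.321, -0.153, 0, 0, 0, 100, -0.477, -0.321, -0.153, 0, 0, 0, 100, -0.477, -0.321, -0.153, 0, 0, 0, 100, -0.477, -0.321, -0.153, 0, 0, 0, 100, -0.477, -0.321, -0.153, 0, 0, 0, 100, -0.477, -0.321, -0.153, 0, 0, 0, 100, -0.477, -0.321, -0.153, 0, 0, 0, 100, -0.477, -0.321, -0.153, 0, 0, 0, 100, -0.477, -0.321, -0.153, 0, 0, 0, 100, -0.477, -0.321, -0.153, 0, 0, 0, 100, -0.477, -0.321, -0.153, 0, 0, 0, 100])

```text
time_s: 3.25
eef_pos: [0.5444, 0.1523, 0.3303]
eef_rot: [-0.0, 0.147, 0.989, 0.0]
wrist_force: [0.1, 0.6, 1.0]
opening: 0.0942
```

Run:
```python
from h import *
p=get_image("wrist"); save(p,"w1",None,1.5)
np.save("w1.npy",p,allow_pickle=True)
for q in ["nipple_0_top","valve_hole","wheel"]:
    for d in look_for(p,q)[:8]:
        w=W(p,d["position"]); print(q,round(d["confidence"],2),np.round(w,3),np.round(proj(p,w)))
print(sense()["eef_pos"],sense()["time_s"])
```

```text
nipple_0_top 0.85 [0.532 0.144 0.201] [246. 168.]
valve_hole 0.6 [0.538 0.144 0.195] [248. 172.]
wheel 0.68 [0.529 0.147 0.202] [248. 165.]
[0.54473289 0.15162571 0.33045452] 3.45
```

View pics/w1.png

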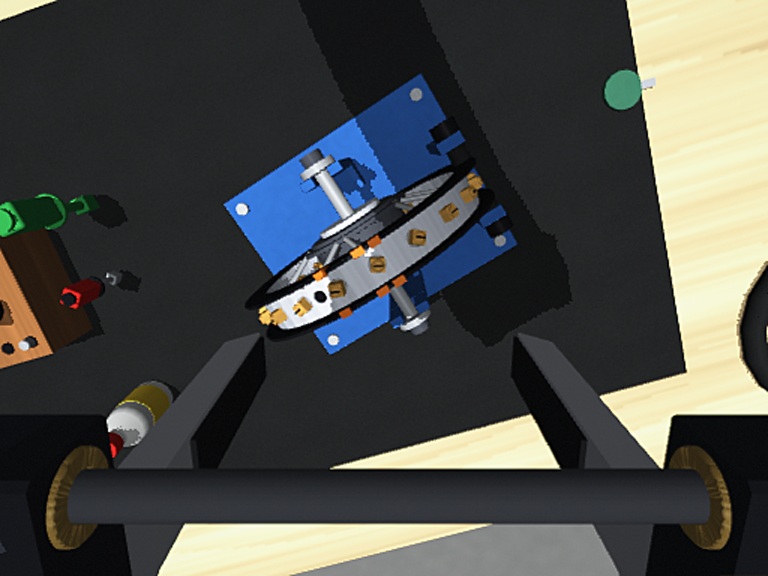

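The wrist picture shows, at 1.5x, the valve hole (320,297), nipple 1 (337,289, one dab on each flange), nipple 2 (377,264, two dabs), nipple 3 (417,237) and nipple 0 (302,307). I'll zoom in for exact pixels and slot angles.

Run:
```python
from h import *
p=np.load("w1.npy",allow_pickle=True).item(); save(p,"w1c",(165,105,335,232),4.7)
```

```text
(no output)
```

View pics/w1c.png

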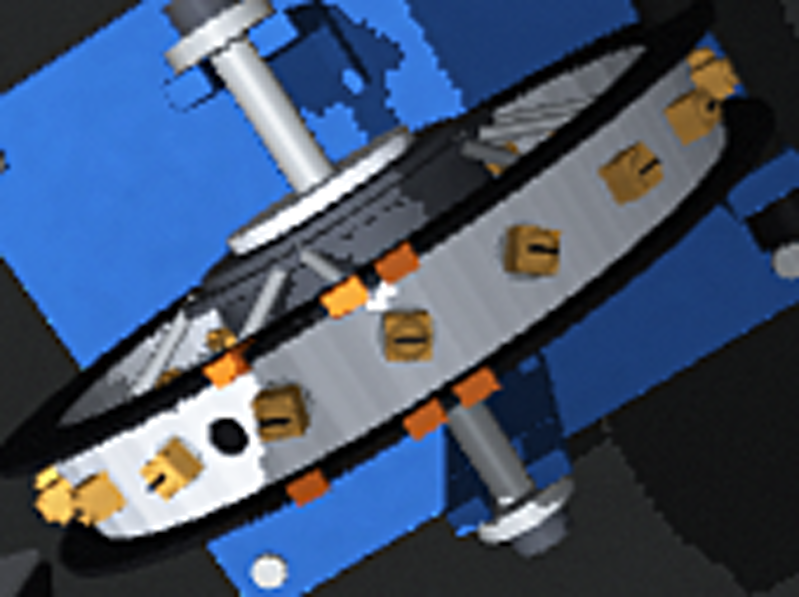

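```bash
cat > fit.py <<'E'
from h import *
from scipy.optimize import least_squares
p=np.load("w1.npy",allow_pickle=True).item()
c=lambda x,y:np.array([x/4.7+165-.5*(1-1/4.7),y/4.7+105-.5*(1-1/4.7)])
N={0:(158,482),1:(283,418),2:(407,340),3:(543,249),4:(648,166),5:(711,105)}
def frame(v):
    ax=np.array([np.cos(v[2]),np.sin(v[2]),0]); t=np.array([-np.sin(v[2]),np.cos(v[2]),0]); return ax,t
def pt(v,k,r,x=0):
    ax,t=frame(v); a=v[3]+np.radians(18)*(k-1)
    return np.array([v[0],v[1],.125])+x*ax+r*(np.sin(a)*t+np.cos(a)*np.array([0,0,1]))
def res(v):
    o=[]
    for k,uv in N.items(): o.append(proj(p,pt(v,k,.105))-c(*uv))
    o.append(proj(p,pt(v,.5,.096))-c(229,436))
    for k,a,b in [(1,(226,366),(308,487)),(2,(370,279),(451,401))]:
        for s,u in((1,a),(-1,b)): o.append(.5*(proj(p,pt(v,k,.108,-s*v[4]))-c(*u)))
    return np.concatenate(o)
s=least_squares(res,[.54,.15,-.3,0,.015]); v=s.x
if __name__=="__main__":
    print(v,np.degrees(v[2:4]),np.round(res(v).reshape(-1,2),2).tolist())
    for k,a,b in [(1,(268,420),(297,417)),(2,(392,341),(422,339))]:
        P=pt(v,k,.105); n=P-[v[0],v[1],.125]; n/=np.linalg.norm(n)
        q=[]
        for u in(a,b):
            o,d=ray(p,c(*u)); q.append(o+d*((P-o)@n)/(d@n))
        s_=q[1]-q[0]; ax,_=frame(v); t2=np.cross(n,ax)
        print(k,"top",P,"n",n,"mid",np.mean(q,0),"slot ang from axle (about n)",np.degrees(np.arctan2(s_@t2,s_@ax)), "len",np.linalg.norm(s_), "dir",s_/np.linalg.norm(s_))
E
python3 fit.py
```

```text
[ 0.54007778  0.13646815  0.26129886 -0.18600716  0.01480925] [ 14.97132176 -10.65742525] [[0.02, -0.11], [-1.83, 0.74], [0.89, -0.25], [0.16, -0.21], [0.07, -0.06], [-0.01, -0.1], [0.16, -0.02], [0.36, 0.03], [0.32, -0.08], [0.23, -0.05], [0.13, 0.16]]
1 top [0.54509422 0.11770898 0.2281888 ] n [ 0.04777565 -0.17865879  0.98275049] mid [0.54489689 0.11953655 0.22853064] slot ang from axle (about n) 67.15249255398102 len 0.006157571099632766 dir [0.14113938 0.97520995 0.17042658]
2 top [0.53661113 0.14943181 0.22913897] n [-0.0330157   0.12346343  0.99179975] mid [0.53657207 0.14857283 0.2292446 ] slot ang from axle (about n) 60.6360597977233 len 0.006011371515334714 dir [ 0.25041135  0.96171108 -0.111382  ]
```

>>> drive_tool(increments=[-0.06, -0.018, 0.045, 0, 0, 0, 100, -0.06, -0.018, 0.09, 0, 0, 0, 100, -0.06, -0.018, 0.09, 0, 0, 0, 100, -0.06, -0.018, 0.09, 0, 0, 0, 100])

```text
time_s: 3.95
eef_pos: [0.5975, 0.1168, 0.2425]
eef_rot: [0.001, 0.148, 0.989, 0.0]
wrist_force: [-0.1, -0.1, 0.9]
opening: 0.0938
```

Run:
```python
from h import *
p=get_image("wrist")
np.save("w2.npy",p,allow_pickle=True)
import fit
a=np.array([proj(p,fit.pt(fit.v,k,.105)) for k in (0,1,2,3)]);print(a)
b=(a.mean(0)-[80,60]).astype(int); print(b); save(p,"w2c",(b[0],b[1],b[0]+160,b[1]+120),5)
print(sense()["eef_pos"],sense()["time_s"])
```

```text
[[198.79259266 162.91898683]
 [234.81503917 141.34540533]
 [277.77426092 114.16971551]
 [318.30783212  87.22713618]]
[177  66]
[0.59770785 0.11688923 0.2428669 ] 4.0
```

View pics/w2c.png

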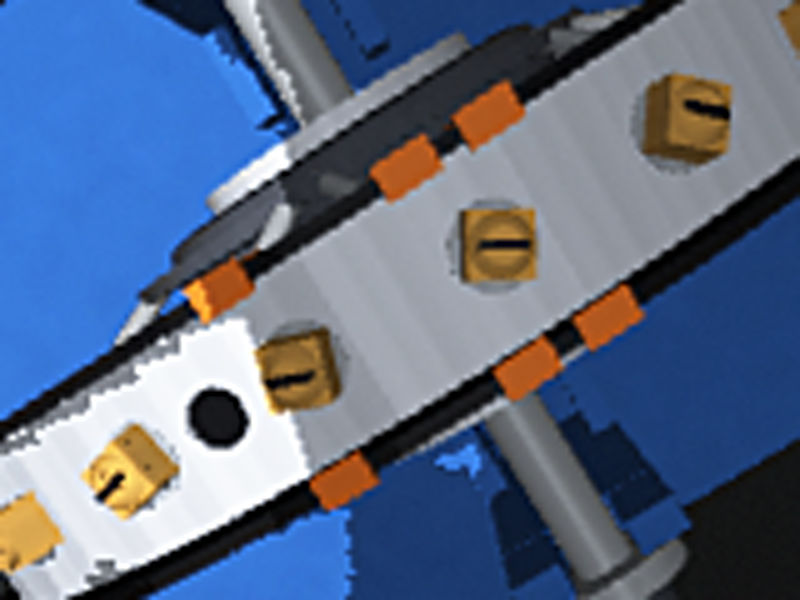

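```bash
cat > fit2.py <<'E'
from h import *
from fit import *
p2=np.load("w2.npy",allow_pickle=True).item()
c2=lambda x,y:np.array([x/5+177-.4,y/5+66-.4])
N.pop(1)
N2={0:(109,488),1:(290,379),2:(503,245),3:(708,110)}
def res2(v):
    o=[res(v)]
    for k,uv in N2.items(): o.append(proj(p2,pt(v,k,.105))-c2(*uv))
    o.append(proj(p2,pt(v,.5,.096))-c2(217,417))
    for k,a,b in [(1,(220,290),(344,480)),(2,(447,142),(568,342))]:
        for s,u in((1,a),(-1,b)): o.append(.5*(proj(p2,pt(v,k,.108,-s*v[4]))-c2(*u)))
    return np.concatenate(o)
v=least_squares(res2,v).x
hub=np.array([v[0],v[1],.125])
def nip(k):
    P=pt(v,k,.105); n=(P-hub)/.105; return P,n
if __name__=="__main__":
    print(v,np.degrees(v[2:4]),np.round(res2(v).reshape(-1,2),2).tolist())
    for k,a,b in [(1,(266,382),(314,376)),(2,(480,245),(528,245))]:
        P,n=nip(k); q=[]
        for u in(a,b):
            o,d=ray(p2,c2(*u)); q.append(o+d*((P-o)@n)/(d@n))
        s_=q[1]-q[0]; s_/=np.linalg.norm(s_); ax,_=frame(v); t2=np.cross(n,ax)
        print(k,P,n,"slot ang",np.degrees(np.arctan2(s_@t2,s_@ax)), s_)
    # driver
    S=get_image("scene");D=get_image("side")
    np.save("S.npy",S,allow_pickle=True);np.save("D.npy",D,allow_pickle=True)
    X=tri([(S,(218.1,149)),(D,(227.3,277.6))]); print("cap",X,atz(S,(218.1,149),.135),atz(D,(227.3,277.6),.135))
E
python3 fit2.py
```

```text
[ 0.53999624  0.13672874  0.26112183 -0.19227223  0.01463383] [ 14.96117881 -11.01638758] [[-0.18, -0.07], [0.54, -0.03], [-0.11, 0.01], [-0.05, 0.11], [0.04, -0.03], [-0.06, 0.06], [0.25, 0.19], [0.1, -0.07], [0.09, 0.15], [-0.11, 0.2], [0.1, -0.16], [-0.26, 0.21], [0.07, -0.11], [-0.25, -0.12], [0.21, 0.04], [0.06, -0.22], [0.04, -0.02], [-0.09, -0.03], [-0.17, 0.12]]
1 [0.54517616 0.11734448 0.22806512] [ 0.04933259 -0.18461199  0.98157257] slot ang 66.60198998488278 [0.15108504 0.97283941 0.17537614]
2 [0.53670039 0.14906244 0.229221  ] [-0.03138905  0.11746382  0.99258097] slot ang 57.85827650601688 [ 0.29700544  0.94930972 -0.10295063]
cap [ 0.50314525 -0.23430694  0.13003274] [ 0.50765858 -0.22852455  0.135     ] [ 0.5032137  -0.23732462  0.135     ]
```

>>> drive_tool(increments=[0, -0.03, -0.04, 0, 0, 0, 100, -0.014, -0.362, -0.04, 0, 0, 0, 100, -0.014, -0.362, -0.04, 0, 0, 0, 100, -0.014, -0.362, -0.04, 0, 0, 0, 100, -0.014, -0.362, -0.04, 0, 0, 0, 100, -0.014, -0.362, 0.0, 0, 0, 0, 100, -0.014, -0.362, 0.0, 0, 0, 0, 100, -0.014, -0.362, 0.0, 0, 0, 0, 100, -0.014, -0.362, 0.0, 0, 0, 0, 100])

```text
time_s: 5.22
eef_pos: [0.5053, -0.2333, 0.2415]
eef_rot: [0.001, 0.148, 0.989, 0.0]
wrist_force: [0.6, -0.6, 0.2]
opening: 0.0938
```

Run:
```python
from h import *
p=get_image("wrist")
np.save("w3.npy",p,allow_pickle=True)
a=proj(p,(.505,-.234,.1));print(a,sense()["eef_pos"],sense()["eef_rot"],sense()["time_s"])
for q in ["driver","block_hole","tool_block"]:
    for d in look_for(p,q)[:8]:
        w=W(p,d["position"]); print(q,round(d["confidence"],2),np.round(w,3),np.round(proj(p,w)))
b=(a-[80,60]).astype(int); print(b); save(p,"w3c",(b[0],b[1],b[0]+160,b[1]+120),5)
```

```text
[256.78276119 173.91849532] [ 0.50536128 -0.23309862  0.24138611] [7.36439124e-04 1.47434820e-01 9.89071483e-01 1.80382927e-04] 5.275
driver 0.9 [ 0.508 -0.148  0.082] [333. 151.]
driver 0.76 [ 0.433 -0.147  0.123] [324.  78.]
driver 0.65 [ 0.493 -0.234  0.133] [253. 170.]
block_hole 0.87 [ 0.49  -0.237  0.079] [250. 158.]
tool_block 0.79 [ 0.487 -0.235  0.073] [251. 154.]
[176 113]
```

View pics/w3c.png

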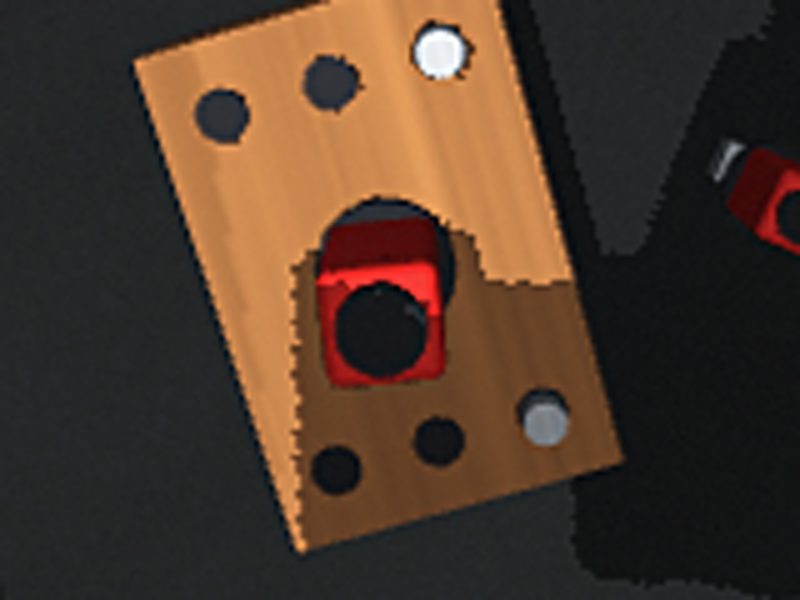

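Run:
```python
from h import *
p=np.load("w3.npy",allow_pickle=True).item()
c=lambda x,y:np.array([x/5+176-.4,y/5+113-.4])
s=sense(); M=rot(s["eef_rot"]); t=np.array(s["eef_pos"])
cap=atz(p,c(381,329),.135)
h=np.mean([atz(p,c(330,83),.072),atz(p,c(438,441),.072)],0)
co=[atz(p,c(*u),.072) for u in((135,60),(622,460),(300,550))]
print("cap",cap,"hole",h,"cornermid",(co[0]+co[1])/2,"sides",np.linalg.norm(co[0]-co[2]),np.linalg.norm(co[1]-co[2]),"yaw",np.degrees(np.arctan2(*(co[2]-co[0])[1::-1])))
q=[atz(p,c(*u),.131) for u in((318,283),(440,262),(444,380),(328,387))]
print("topface mid",np.mean(q,0),[np.linalg.norm(q[i]-q[i-1]) for i in range(4)])
for i in range(4):
    d=M.T@(q[i]-q[i-1]);print(np.degrees(np.arctan2(d[1],d[0])))
print("tool offset to cap",M.T@(cap-t), "hole",M.T@(h-t))
```

```text
cap [ 0.50035528 -0.23740567  0.135     ] hole [ 0.50082554 -0.23766033  0.072     ] cornermid [ 0.50072362 -0.23744546  0.072     ] sides 0.11960853088077636 0.07904012764811087 yaw -0.47229017456214717
topface mid [ 0.50122955 -0.23745735  0.131     ] [np.float64(0.020758937514368137), np.float64(0.02375279697194172), np.float64(0.023393651641278688), np.float64(0.022676414359646624)]
-4.421700292005302
80.1868960637442
177.9658137425958
-93.45490462655025
tool offset to cap [ 0.00341999 -0.00525287  0.1059389 ] hole [ 0.00294952 -0.00537768  0.16893929]
```

Close crop: the red handle with its black cap (381,329) stands in the block's middle hole, and it is clearly larger than the red one on the bench. So this is the driver. Descending to grasp it.

>>> drive_tool(increments=[0.0034, -0.0053, 0.03, 0, 0, -0.087, 100, 0.0034, -0.0053, 0.08, 0, 0, -0.087, 100, 0.0034, -0.0053, 0.12, 0, 0, -0.087, 100, 0.0034, -0.0053, 0.154, 0, 0, -0.087, 100, 0.0034, -0.0053, 0.154, 0, 0, -0.087, 100, 0.0034, -0.0053, 0.154, 0, 0, -0.087, 20, 0.0034, -0.0053, 0.154, 0, 0, -0.087, 0, 0.0034, -0.0053, 0.154, 0, 0, -0.087, 0, 0.0034, -0.0053, 0.154, 0, 0, -0.087, 0, 0.0034, -0.0053, 0.154, 0, 0, -0.087, 0, 0.0034, -0.0053, 0.154, 0, 0, -0.087, 0])

```text
time_s: 6.8
eef_pos: [0.4996, -0.2384, 0.0864]
eef_rot: [-0.0, 0.105, 0.994, -0.0]
wrist_force: [0.7, 0.0, -0.1]
opening: 0.0374
```

Run:
```python
from h import *
s=sense(); print({k:np.round(v,4).tolist() for k,v in s.items()})
```

```text
{'time_s': 6.8, 'q': [-0.0236, 0.44, 0.5198, 1.89, -0.2772, 0.8829, 1.9929], 'qvel': [-0.0001, 0.0014, -0.001, 0.0011, -0.0007, -0.0008, -0.0006], 'joint_efforts': [-0.0224, -72.8024, 10.3573, -35.3201, 0.0522, 0.0656, -0.0016], 'eef_pos': [0.4996, -0.2384, 0.0864], 'eef_rot': [-0.0, 0.1052, 0.9945, -0.0], 'wrist_force': [0.6816, 0.0135, -0.0759], 'moment': [-0.0511, -0.0037, -0.0074], 'opening': 0.0374}
```

>>> drive_tool(increments=[0, 0, 0, 0, 0, 0, 0, 0, 0, 0, 0, 0, 0, 0, 0, 0, 0, 0, 0, 0, 0, 0, 0, 0, 0, 0, 0, 0])

```text
time_s: 7.3
eef_pos: [0.4996, -0.2384, 0.0864]
eef_rot: [-0.0, 0.105, 0.994, -0.0]
wrist_force: [0.7, -0.6, 0.1]
opening: 0.024
```

>>> drive_tool(increments=[0, 0, -0.03, 0, 0, 0, 0, 0, 0, -0.08, 0, 0, 0, 0, 0, 0, -0.14, 0, 0, 0, 0, 0, 0, -0.2, 0, 0, 0, 0, 0, 0, -0.25, 0, 0, 0, 0, 0, 0, -0.25, 0, 0, 0, 0, 0, 0, -0.25, 0, 0, 0, 0])

```text
time_s: 8.18
eef_pos: [0.4994, -0.2382, 0.3356]
eef_rot: [-0.0, 0.105, 0.994, 0.0]
wrist_force: [-0.3, -0.6, -1.5]
opening: 0.0238
```

```bash
cat > go.py <<'E'
from fit2 import *
L=.0804
SLOT={1:66.6,2:57.9}
def pose(k,so,deg=0,off=(0,0)):
    """tip standoff so above nipple top; deg = tightening turn from slot alignment"""
    P,n=nip(k); ax,_=frame(v); t2=np.cross(n,ax)
    a=np.radians(SLOT[k]-deg); y=np.cos(a)*ax+np.sin(a)*t2; z=-n; x=np.cross(y,z)
    M=np.column_stack([x,y,z]); return P+n*(so+L)+off[0]*x+off[1]*y, M
def inc(T,M,s=None):
    s=s or sense(); M0=rot(s["eef_rot"]); return np.round(np.r_[M0.T@(T-s["eef_pos"]),R.from_matrix(M0.T@M).as_rotvec()],4)
E
python3 - <<'E'
from go import *
s=sense();print(s["time_s"],s["wrist_force"],s["moment"],s["q"],s["eef_pos"],s["opening"])
for k,so in((1,.04),(1,.02),(2,.02)): print(k,so,pose(k,so)[0],inc(*pose(k,so)).tolist())
E
```

```text
8.175 [-0.28835877 -0.58441214 -1.5467827 ] [-0.01735385 -0.00288154  0.00205793] [-0.11244028  0.20117522  0.59923677  1.58755535 -0.11480605  1.3892204
  1.8583856 ] [ 0.49938161 -0.23815134  0.33556056] 0.023759790847313108
1 0.04 [0.5511158  0.09511719 0.34624646] [0.0191, 0.3367, -0.0106, -0.1738, 0.0811, -0.0633]
1 0.02 [0.55012915 0.09880943 0.32661501] [0.0208, 0.3401, 0.009, -0.1738, 0.0811, -0.0633]
2 0.02 [0.53354893 0.16085581 0.32887613] [0.05, 0.3973, 0.0068, 0.1062, -0.061, 0.0884]
```

>>> drive_tool(increments=[0.019, 0.337, -0.0106, -0.1738, 0.0811, -0.0633, 0, 0.019, 0.337, -0.0106, -0.1738, 0.0811, -0.0633, 0, 0.019, 0.337, -0.0106, -0.1738, 0.0811, -0.0633, 0, 0.019, 0.337, -0.0106, -0.1738, 0.0811, -0.0633, 0, 0.019, 0.337, -0.0106, -0.1738, 0.0811, -0.0633, 0, 0.019, 0.337, -0.0106, -0.1738, 0.0811, -0.0633, 0, 0.019, 0.337, -0.0106, -0.1738, 0.0811, -0.0633, 0, 0.0208, 0.3401, 0.009, -0.1738, 0.0811, -0.0633, 0, 0.0208, 0.3401, 0.009, -0.1738, 0.0811, -0.0633, 0, 0.0208, 0.3401, 0.009, -0.1738, 0.0811, -0.0633, 0])

```text
time_s: 9.43
eef_pos: [0.5505, 0.0977, 0.3276]
eef_rot: [-0.031, 0.074, 0.993, 0.09]
wrist_force: [-0.7, 0.2, -0.5]
opening: 0.0237
```

Run:
```python
from go import *
s=sense();print(s["time_s"],s["wrist_force"],s["moment"],s["q"])
print(inc(*pose(1,.02)).tolist())
p=get_image("wrist");np.save("w4.npy",p,allow_pickle=True)
P,n=nip(1); a=proj(p,P); M=rot(s["eef_rot"]); tip=s["eef_pos"]+M[:,2]*L
print("nip",a,"tip",proj(p,tip), "box",(a-[80,60]).astype(int))
b=(a-[80,60]).astype(int); save(p,"w4c",(b[0],b[1],b[0]+160,b[1]+120),5)
```

```text
9.425 [-0.72370031  0.22969726 -0.53763528] [-0.23927666 -0.02070518 -0.00531994] [-0.43679461  0.2255449   0.39942265  1.57074927 -0.27790812  1.41028865
  1.42895797]
[0.0005, 0.0009, 0.0012, -0.0004, 0.0009, -0.0011]
nip [258.11602185 182.63643473] tip [257.09158449 189.05926398] box [178 122]
```

View pics/w4c.png

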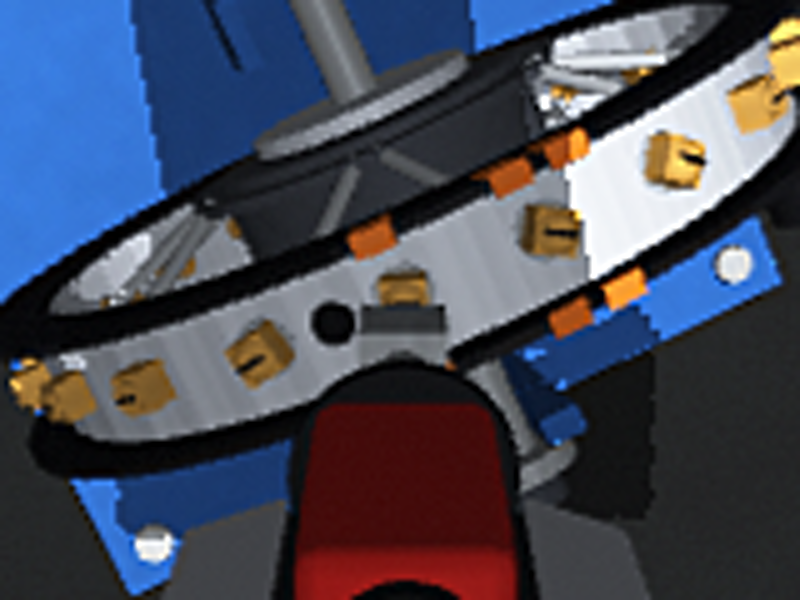

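The picture shows the socket (402,320) over nipple 1 (403,288), with the valve hole at (333,322). I'll check the radial-plane x offset by projecting the socket edges.

Run:
```python
from go import *
p=np.load("w4.npy",allow_pickle=True).item(); s=sense(); M=rot(s["eef_rot"]); t=s["eef_pos"]+M[:,2]*L
f=lambda X:np.round((proj(p,X)+.4-[178,122])*5,0)
for x,y,z in[(.0075,-.0075,0),(.0075,.0075,0),(.0075,0,-.02),(-.0075,0,-.02),(.016,0,-.066)]: print(x,y,z,f(t+M@[x,y,z]))
P,n=nip(1)
print("nip",f(P),f(P-n*.002+M[:,0]*.0045),"valve",f(pt(v,.5,.096)),"n0",f(nip(0)[0]),"n2",f(nip(2)[0]),"n3",f(nip(3)[0]))
```

```text
0.0075 -0.0075 0 [356. 297.]
0.0075 0.0075 0 [441. 297.]
0.0075 0 -0.02 [398. 326.]
-0.0075 0 -0.02 [398. 413.]
0.016 0 -0.066 [397. 351.]
nip [403. 305.] [403. 279.] valve [332. 322.] n0 [249. 364.] n2 [560. 232.] n3 [691. 158.]
```

```bash
cat >> go.py <<'E'
OFF=(.0017,-.0007)
def incp(a,b):
    return np.round(np.r_[a[1].T@(b[0]-a[0]),R.from_matrix(a[1].T@b[1]).as_rotvec()],4).tolist()
E
python3 - <<'E'
from go import *
a=pose(1,.02); print(inc(*a).tolist(), sense()["wrist_force"],sense()["time_s"])
for so in(.004,-.002,-.0075): print(so,incp(a,pose(1,so,0,OFF)))
E
```

```text
[0.0006, 0.0007, 0.0013, -0.0002, 0.0013, -0.0008] [-0.29008504 -0.08347778 -1.41786906] 9.475
0.004 [0.0017, -0.0007, 0.016, 0.0, 0.0, 0.0]
-0.002 [0.0017, -0.0007, 0.022, 0.0, 0.0, 0.0]
-0.0075 [0.0017, -0.0007, 0.0275, 0.0, 0.0, 0.0]
```

>>> drive_tool(increments=[0.0023, 0, 0.008, 0, 0, 0, 0, 0.0023, 0, 0.017, 0, 0, 0, 0, 0.0023, 0, 0.017, 0, 0, 0, 0, 0.0023, 0, 0.019, 0, 0, 0, 0, 0.0023, 0, 0.021, 0, 0, 0, 0, 0.0023, 0, 0.022, 0, 0, 0, 0])

```text
time_s: 10.22
eef_pos: [0.5471, 0.1029, 0.3059]
eef_rot: [-0.031, 0.073, 0.993, 0.09]
wrist_force: [0.2, -0.2, -0.9]
opening: 0.0237
```

```bash
cat >> go.py <<'E'
def st(k,f0=(-.5,.1,-1.2)):
    s=sense(); P,n=nip(k); M=rot(s["eef_rot"]); F=np.array(s["wrist_force"])-f0
    tip=s["eef_pos"]+M[:,2]*L; e=M.T@(tip-P)-np.r_[OFF,0]
    ax,_=frame(v); t2=np.cross(n,ax); ang=np.degrees(np.arctan2(M[:,1]@t2,M[:,1]@ax))
    print("t",s["time_s"],"so mm",round(-e[2]*1e3,2),"lat",np.round(e[:2]*1e3,2),"Ftool",np.round(M.T@F,2),"Mtool",np.round(M.T@s["moment"],4),"turn",round(SLOT[k]-ang,1),"tilt",round(np.degrees(np.arccos(-M[:,2]@n)),2),"q7",round(s["q"][6],3),"op",round(s["opening"],4))
E
python3 -c "
from go import *
st(1)"
```

```text
t 10.225 so mm -1.24 lat [0.2  0.59] Ftool [-0.69 -0.12 -0.43] Mtool [ 0.192  -0.0829 -0.0296] turn -0.0 tilt 0.05 q7 1.431 op 0.0237
```

>>> drive_tool(increments=[0, -0.0005, 0, 0, 0, 0, 0, 0, -0.0005, 0.001, 0, 0, 0, 0, 0, -0.0005, 0.002, 0, 0, 0, 0, 0, -0.0005, 0.002, 0, 0, 0, 0])

```text
time_s: 10.72
eef_pos: [0.5469, 0.1028, 0.3038]
eef_rot: [-0.031, 0.073, 0.993, 0.09]
wrist_force: [-0.1, 0.6, -1.1]
opening: 0.0239
```

```bash
python3 -c "
from go import *
st(1)"
```

```text
t 10.725 so mm -3.25 lat [0.2  0.08] Ftool [-0.29  0.58 -0.01] Mtool [ 0.2801 -0.0818 -0.0049] turn -0.0 tilt 0.05 q7 1.432 op 0.0239
```

>>> drive_tool(increments=[0, 0, 0.001, 0, 0, 0, 0, 0, 0, 0.002, 0, 0, 0, 0, 0, 0, 0.0025, 0, 0, 0, 0])

```text
time_s: 11.1
eef_pos: [0.5469, 0.1032, 0.3014]
eef_rot: [-0.031, 0.073, 0.993, 0.09]
wrist_force: [1.1, -0.5, -1.0]
opening: 0.0235
```

```bash
python3 -c "
from go import *
st(1)"
```

```text
t 11.1 so mm -5.76 lat [0.17 0.04] Ftool [-1.69 -0.3  -0.4 ] Mtool [ 0.2292 -0.3384  0.0554] turn -0.0 tilt 0.05 q7 1.433 op 0.0235
```

>>> drive_tool(increments=[0, 0, 0.001, 0, 0, 0, 0, 0, 0, 0.002, 0, 0, 0, 0, 0, 0, 0.002, 0, 0, 0, 0])

```text
time_s: 11.48
eef_pos: [0.5467, 0.1036, 0.2994]
eef_rot: [-0.031, 0.073, 0.993, 0.09]
wrist_force: [1.5, -0.1, -2.4]
opening: 0.0237
```

```bash
python3 -c "
from go import *
st(1)"
```

```text
t 11.475 so mm -7.78 lat [0.22 0.05] Ftool [-2.05 -0.15  1.04] Mtool [ 0.1917 -0.3605  0.0017] turn -0.0 tilt 0.05 q7 1.433 op 0.0237
```

>>> drive_tool(increments=[-0.0002, 0, 0, 0, 0, 0.1, 0, -0.0002, 0, 0, 0, 0, 0.2, 0, -0.0002, 0, 0, 0, 0, 0.3, 0, -0.0002, 0, 0, 0, 0, 0.3, 0])

```text
time_s: 11.98
eef_pos: [0.547, 0.1038, 0.2995]
eef_rot: [-0.044, 0.22, 0.971, 0.085]
wrist_force: [1.7, 0.7, -0.4]
opening: 0.0238
```

```bash
python3 -c "
from go import *
st(1)"
```

```text
t 11.975 so mm -7.65 lat [-0.25 -0.08] Ftool [-1.62  1.56 -0.75] Mtool [-0.3976 -0.5183 -0.0227] turn 17.1 tilt 0.06 q7 1.142 op 0.0238
```

```bash
cat >> go.py <<'E'
MF=np.array([-.24,-.02,0])
def mm(n=6):
    s=sense(); M=rot(s["eef_rot"]); m=M.T@(np.array(s["moment"])-MF); print("contact M tool",np.round(m,3),"-> f xy N ~",np.round([m[1]/.25,-m[0]/.25],1))
E
python3 - <<'E'
from go import *
mm()
s=sense(); a=(np.array(s["eef_pos"]),rot(s["eef_rot"]))
P0,M0=pose(1,-.0075,17.2,(0,0))
for d in(17.2,35,50,70,90,114):
  print(d,incp((a[0],M0),pose(1,-.0075,d,OFF)))
E
```

```text
contact M tool [-0.605 -0.396 -0.031] -> f xy N ~ [-1.6  2.4]
17.2 [0.0002, 0.0001, -0.0002, 0.0, 0.0, 0.0]
35 [0.0003, 0.0007, -0.0002, 0.0, -0.0, 0.3107]
50 [0.0003, 0.0011, -0.0002, 0.0, -0.0, 0.5725]
70 [0.0001, 0.0017, -0.0002, 0.0, -0.0, 0.9215]
90 [-0.0004, 0.0022, -0.0002, 0.0, -0.0, 1.2706]
114 [-0.001, 0.0026, -0.0002, 0.0, 0.0, 1.6895]
```

>>> drive_tool(increments=[0, 0.0005, 0, 0, 0, 0.15, 0, 0, 0.0009, 0, 0, 0, 0.3, 0, 0, 0.0012, 0, 0, 0, 0.45, 0, 0, 0.0014, 0, 0, 0, 0.57, 0, 0, 0.0014, 0, 0, 0, 0.57, 0])

```text
time_s: 12.6
eef_pos: [0.5478, 0.1049, 0.2997]
eef_rot: [-0.066, 0.484, 0.87, 0.069]
wrist_force: [2.8, 0.1, -2.5]
opening: 0.0235
```

```bash
python3 -c "
from go import *
st(1);mm()"
```

```text
t 12.6 so mm -7.63 lat [-0.41  0.47] Ftool [-1.97  2.7   1.14] Mtool [-0.8884 -0.7142 -0.064 ] turn 49.7 tilt 0.08 q7 0.59 op 0.0235
contact M tool [-0.997 -0.5   -0.072] -> f xy N ~ [-2.  4.]
```

>>> drive_tool(increments=[-0.0003, 0.0006, 0, 0, 0, 0.1, 0, -0.0004, 0.0008, 0, 0, 0, 0.2, 0, -0.0004, 0.0009, 0, 0, 0, 0.35, 0, -0.0004, 0.0009, 0, 0, 0, 0.35, 0])

```text
time_s: 13.1
eef_pos: [0.5487, 0.1049, 0.2997]
eef_rot: [-0.077, 0.627, 0.773, 0.057]
wrist_force: [3.4, 0.6, -1.1]
opening: 0.0241
```

```bash
python3 -c "
from go import *
st(1);mm()"
```

```text
t 13.1 so mm -7.63 lat [-0.71  0.91] Ftool [-0.32  3.88 -0.15] Mtool [-1.0951 -0.4542 -0.0278] turn 69.6 tilt 0.08 q7 0.253 op 0.0241
contact M tool [-1.124 -0.215 -0.036] -> f xy N ~ [-0.9  4.5]
```

>>> drive_tool(increments=[0, 0.0008, 0, 0, 0, 0, 0, 0, 0.0008, 0, 0, 0, 0, 0, 0, 0.0008, 0, 0, 0, 0, 0])

```text
time_s: 13.48
eef_pos: [0.5492, 0.105, 0.2996]
eef_rot: [-0.077, 0.628, 0.772, 0.056]
wrist_force: [0.2, 0.2, -0.1]
opening: 0.024
```

```bash
python3 -c "
from go import *
st(1);mm()"
```

```text
t 13.475 so mm -7.69 lat [-0.71  1.37] Ftool [ 0.15  0.68 -1.12] Mtool [-0.1948 -0.5017 -0.0328] turn 69.8 tilt 0.04 q7 0.251 op 0.024
contact M tool [-0.223 -0.263 -0.041] -> f xy N ~ [-1.1  0.9]
```

```bash
cat >> go.py <<'E'
OFF=(.0022,.0004)
_P,_M=pose(1,0,0); WSH=_M@np.array([-.0006,-.0011,0])
_nip=nip
def nip(k):
    P,n=_nip(k); return P+WSH,n
E
python3 - <<'E'
from go import *
st(1)
s=sense(); a=(np.array(s["eef_pos"]),pose(1,0,69.8)[1])
for d in(69.8,80,90,100,107,114): print(d,incp(a,pose(1,-.0077,d,OFF)))
E
```

```text
t 13.475 so mm -7.69 lat [0.03 0.08] Ftool [ 0.15  0.68 -1.12] Mtool [-0.1948 -0.5017 -0.0328] turn 69.8 tilt 0.04 q7 0.251 op 0.024
69.8 [-0.0001, -0.0001, 0.0, 0.0, 0.0, 0.0]
80 [-0.0002, 0.0003, 0.0, -0.0, 0.0, 0.178]
90 [-0.0003, 0.0007, 0.0, -0.0, 0.0, 0.3526]
100 [-0.0006, 0.001, 0.0, -0.0, 0.0, 0.5271]
107 [-0.0008, 0.0012, 0.0, -0.0, 0.0, 0.6493]
114 [-0.001, 0.0014, 0.0, -0.0, 0.0, 0.7714]
```

>>> drive_tool(increments=[-0.0001, 0.0002, 0, 0, 0, 0.13, 0, -0.0002, 0.0004, 0, 0, 0, 0.26, 0, -0.0003, 0.0008, 0, 0, 0, 0.39, 0, -0.0006, 0.001, 0, 0, 0, 0.52, 0, -0.0008, 0.0012, 0, 0, 0, 0.65, 0, -0.001, 0.0014, 0, 0, 0, 0.77, 0, -0.001, 0.0014, 0, 0, 0, 0.77, 0, -0.001, 0.0014, 0, 0, 0, 0.77, 0])

```text
time_s: 14.48
eef_pos: [0.5508, 0.1044, 0.2994]
eef_rot: [-0.093, 0.872, 0.481, 0.023]
wrist_force: [0.3, -0.8, -0.9]
opening: 0.0236
```

```bash
python3 -c "
from go import *
st(1);mm()"
```

```text
t 14.475 so mm -7.69 lat [0.08 0.08] Ftool [-0.23  1.09 -0.53] Mtool [-0.3832 -0.3605 -0.0508] turn 113.8 tilt 0.04 q7 -0.486 op 0.0236
contact M tool [-0.238 -0.169 -0.059] -> f xy N ~ [-0.7  1. ]
```

>>> drive_tool(increments=[0, -0.0003, 0, 0, 0, -0.14, 0, 0, -0.0006, 0, 0, 0, -0.28, 0, 0, -0.0009, 0, 0, 0, -0.42, 0, 0, -0.0009, 0, 0, 0, -0.42, 0, 0, -0.0009, -0.004, 0, 0, -0.42, 0, 0, -0.0009, -0.012, 0, 0, -0.42, 0, 0, -0.0009, -0.03, 0, 0, -0.42, 0, 0, -0.0009, -0.03, 0, 0, -0.42, 0])

```text
time_s: 15.48
eef_pos: [0.5523, 0.0989, 0.3308]
eef_rot: [-0.085, 0.754, 0.65, 0.043]
wrist_force: [-0.1, -0.0, -0.9]
opening: 0.0237
```

Run:
```python
from go import *
st(1)
s=sense(); a=(np.array(s["eef_pos"]),rot(s["eef_rot"]))
for so,d in((.022,0),): print(incp(a,pose(2,so,d,OFF)))
```

```text
t 15.475 so mm 24.2 lat [0.15 1.19] Ftool [-0.02  0.41 -0.38] Mtool [-0.0154 -0.3373  0.0254] turn 90.0 tilt 0.19 q7 -0.097 op 0.0237
[0.0572, -0.0288, 0.0128, 0.1046, -0.3246, -1.4066]
```

>>> drive_tool(increments=[0.0572, -0.0288, 0.0128, 0.1046, -0.3246, -1.4066, 0, 0.0572, -0.0288, 0.0128, 0.1046, -0.3246, -1.4066, 0, 0.0572, -0.0288, 0.0128, 0.1046, -0.3246, -1.4066, 0, 0.0572, -0.0288, 0.0128, 0.1046, -0.3246, -1.4066, 0, 0.0572, -0.0288, 0.0128, 0.1046, -0.3246, -1.4066, 0, 0.0572, -0.0288, 0.0128, 0.1046, -0.3246, -1.4066, 0, 0.0572, -0.0288, 0.0128, 0.1046, -0.3246, -1.4066, 0, 0.0572, -0.0288, 0.0128, 0.1046, -0.3246, -1.4066, 0, 0.0572, -0.0288, 0.0128, 0.1046, -0.3246, -1.4066, 0, 0.0572, -0.0288, 0.0128, 0.1046, -0.3246, -1.4066, 0, 0.0572, -0.0288, 0.0128, 0.1046, -0.3246, -1.4066, 0])

```text
time_s: 16.85
eef_pos: [0.5313, 0.1611, 0.3285]
eef_rot: [0.023, 0.149, 0.987, -0.056]
wrist_force: [-0.4, 0.2, -1.0]
opening: 0.0238
```

Run:
```python
from go import *
st(2);print(sense()["q"])
p=get_image("wrist");np.save("w5.npy",p,allow_pickle=True)
f=lambda X:np.round((proj(p,X)+.4-b)*5,0)
P,n=fit.nip(1) if 0 else _nip(1); b=(proj(p,P)-[60,60]).astype(int); print(b)
save(p,"w5c",(b[0],b[1],b[0]+160,b[1]+120),5)
s=sense(); M=rot(s["eef_rot"]); t=s["eef_pos"]+M[:,2]*L-M@np.r_[OFF,0]
print("n1",f(P),"n2",f(_nip(2)[0]),"socket edge",f(t+M@[.0075,-.0075,0]),f(t+M@[.0075,.0075,0]))
```

```text
t 16.85 so mm 20.14 lat [ 1.06 -0.01] Ftool [-0.05  0.07 -0.19] Mtool [-0.123   0.0527  0.0118] turn 0.1 tilt 0.16 q7 0.887 op 0.0238
[-0.73821705  0.20176727  0.37089708  1.58495887  0.04850946  1.38493047
  0.88721793]Traceback (most recent call last):
  File "<stdin>", line 5, in <module>
NameError: name '_nip' is not defined. Did you mean: 'nip'?
```

Run:
```python
from go import *
import fit2
st(2)
p=np.load("w5.npy",allow_pickle=True).item()
f=lambda X:np.round((proj(p,X)+.4-b)*5,0)
P,n=fit2.nip(1); b=(proj(p,P)-[50,60]).astype(int); print(b)
save(p,"w5c",(b[0],b[1],b[0]+160,b[1]+120),5)
s=sense(); M=rot(s["eef_rot"]); t=s["eef_pos"]+M[:,2]*L-M@np.r_[OFF,0]
print("n1",f(P),"n2",f(fit2.nip(2)[0]),"socket edge",f(t+M@[.0075,-.0075,0]),f(t+M@[.0075,.0075,0]))
```

```text
t 16.9 so mm 20.18 lat [1.1  0.05] Ftool [-1.11  0.82  0.61] Mtool [-0.1263  0.0573  0.0305] turn 0.0 tilt 0.16 q7 0.888 op 0.0239
[179 142]
n1 [256. 304.] n2 [398. 224.] socket edge [350. 209.] [435. 209.]
```

View pics/w5c.png

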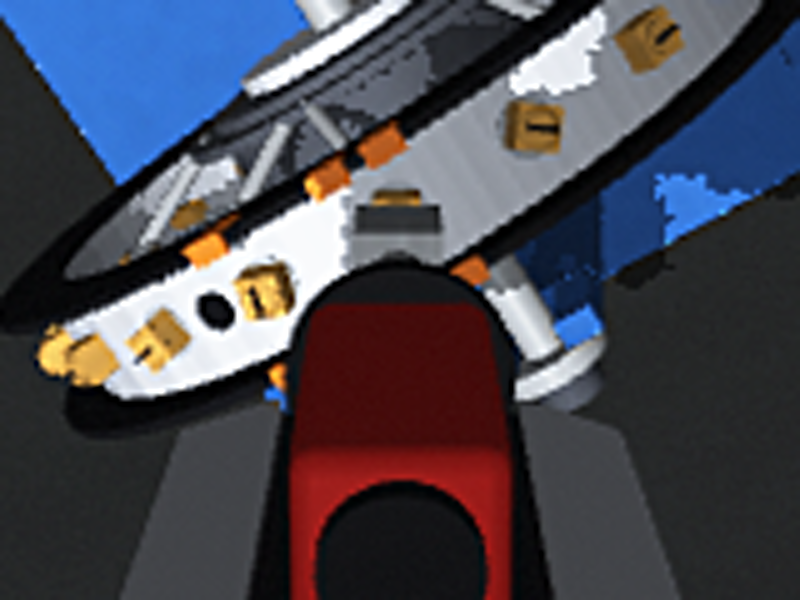

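The picture shows the socket (398,217) in line with nipple 2 (397,197). Nipple 1 at (258,295) has its slot turned by about a quarter turn. I'll measure its angle numerically.

Run:
```python
from go import *
import fit2
p=np.load("w5.npy",allow_pickle=True).item()
P,n=fit2.nip(1); u=proj(p,P).round().astype(int); print(u)
g=p["color"].astype(int).sum(2)//3
print(g[u[1]-6:u[1]+8,u[0]-7:u[0]+8])
ax,_=frame(v); t2=np.cross(n,ax)
def ang(p,k,box,thr):
    P,n=fit2.nip(k); t2=np.cross(n,ax); u=proj(p,P).round().astype(int); g=p["color"].astype(float).sum(2)/3
    q=[];w=[]
    for r in range(u[1]-box,u[1]+box+1):
        for c in range(u[0]-box,u[0]+box+1):
            if g[r,c]<thr:
                o,d=ray(p,(c,r)); X=o+d*((P-o)@n)/(d@n)-P; q.append([X@ax,X@t2]); w.append(thr-g[r,c])
    q=np.array(q);w=np.array(w); m=np.average(q,axis=0,weights=w); C=np.cov(q.T,aweights=w); e,V=np.linalg.eigh(C); return len(q),m*1e3,np.sqrt(e)*1e3,np.degrees(np.arctan2(V[1,1],V[0,1]))%180
for thr in(70,90,110): print(thr,ang(p,1,5,thr))
p2=np.load("w2.npy",allow_pickle=True).item()
for k in(1,2):
  for thr in(40,60): print(k,thr,ang(p2,k,6,thr))
```

```text
[230 202]
[[246 249 254 247  96  38  45  53  67  73  73  54  42 119 186]
 [245 249 254 165  72  74  74 105 148 155 161  75  46  33 224]
 [246 248 209 145 167 184 170 173 178 191 207 110  48  36 172]
 [251 250 244 203 171 172  85 173 182 169 182 149  69  41 119]
 [254 255 252 207 163 120  10 119 186 181 170 123  59  43  67]
 [ 26 254 255 235 174 199  79  63 192 188 176 176  93  46  28]
 [  0  35 254 233 173 196 104   1 188 196 173 152 142  61  32]
 [ 17   0 104 255 208 191 149  23  69 182 167 149 148  52 113]
 [ 21  10   0 255 246 187 195  69  63 143 141 178 203 122 242]
 [ 20  10   0 255 244 203 179  99 101 161 179 223 241 255 255]
 [  8   0  78 253 249 238 237 243 255 255 254 253 252 255 255]
 [ 33  80 222 250 245 245 248 248 251 251 251 250 252 255 180]
 [185 255 255 249 242 242 243 244 245 248 249 250 254 255 118]
 [254 252 248 246 243 241 242 243 243 245 248 250 255 247  80]]
70 (13, array([-0.61674884, -0.94309246]), array([1.09511677, 4.92195701]), np.float64(96.06816123205415))
90 (20, array([-0.8600452 ,  0.14190188]), array([1.72493068, 4.80346957]), np.float64(98.40714749549468))
110 (26, array([-0.9401461 ,  0.54584885]), array([1.95998885, 4.64661082]), np.float64(99.52937448504018))
1 40 (15, array([-0.14295063, -0.25889325]), array([0.27540838, 1.84462153]), np.float64(70.95745679845122))
1 60 (21, array([-0.04669193, -0.05845149]), array([0.33825512, 1.90252349]), np.float64(70.84134525424388))
2 40 (20, array([0.14134619, 0.54618683]), array([0.26266399, 1.74978786]), np.float64(59.132508315276944))
2 60 (22, array([0.09959712, 0.28825399]), array([0.30890277, 1.8665034 ]), np.float64(58.860453584855904))
```

Run:
```python
from go import *
import fit2
p=np.load("w5.npy",allow_pickle=True).item()
P,n=fit2.nip(1); ax,_=frame(v); t2=np.cross(n,ax); u=[230,202]
g=p["color"].astype(float).sum(2)/3
q=[];w=[]
for r in range(u[1]-3,u[1]+4):
    for c in range(u[0]-2,u[0]+2):
        if g[r,c]<160:
            o,d=ray(p,(c,r)); X=o+d*((P-o)@n)/(d@n)-P; q.append([X@ax,X@t2]); w.append(160-g[r,c])
q=np.array(q);w=np.array(w); C=np.cov(q.T,aweights=w); e,V=np.linalg.eigh(C); print(np.average(q,axis=0,weights=w),np.sqrt(e),np.degrees(np.arctan2(V[1,1],V[0,1])))
```

```text
[-0.00019743  0.0001117 ] [0.00056769 0.00199502] 162.6365980765234
```

>>> drive_tool(increments=[-0.0011, 0, 0.006, 0, 0, 0, 0, -0.0011, 0, 0.014, 0, 0, 0, 0, -0.0011, 0, 0.019, 0, 0, 0, 0, -0.0011, 0, 0.021, 0, 0, 0, 0, -0.0011, 0, 0.023, 0, 0, 0, 0, -0.0011, 0, 0.0235, 0, 0, 0, 0])

```text
time_s: 17.65
eef_pos: [0.5329, 0.1583, 0.3053]
eef_rot: [0.023, 0.148, 0.987, -0.056]
wrist_force: [-0.2, -0.7, -0.9]
opening: 0.0237
```

```bash
python3 -c "
from go import *
st(2);print(sense()['moment'])"
```

```text
t 17.65 so mm -3.25 lat [0.12 0.25] Ftool [-0.56 -0.71 -0.2 ] Mtool [-0.1443  0.1147 -0.0084] turn -0.1 tilt 0.13 q7 0.894 op 0.0237
[0.17136921 0.06803673 0.00536223]
```

>>> drive_tool(increments=[0, -0.0002, 0.001, 0, 0, 0, 0, 0, -0.0002, 0.002, 0, 0, 0, 0, 0, -0.0002, 0.003, 0, 0, 0, 0, 0, -0.0002, 0.004, 0, 0, 0, 0, 0, -0.0002, 0.0042, 0, 0, 0, 0])

```text
time_s: 18.27
eef_pos: [0.5329, 0.1576, 0.3012]
eef_rot: [0.023, 0.148, 0.987, -0.056]
wrist_force: [1.4, -0.2, -0.8]
opening: 0.0238
```

Run:
```python
from go import *
st(2);print(sense()['moment'])
s=sense(); a=(np.array(s["eef_pos"]),rot(s["eef_rot"]))
for d in(10,20,30,40,50,60): print(d,incp(a,pose(2,-.0075,d,OFF)))
```

```text
t 18.275 so mm -7.47 lat [0.13 0.04] Ftool [-1.91  0.23 -0.29] Mtool [-0.1049 -0.0107 -0.0337] turn -0.1 tilt 0.14 q7 0.894 op 0.0238
[ 0.0960682  -0.03666138  0.04116315]
10 [-0.0001, 0.0003, 0.0, -0.0013, -0.002, 0.1757]
20 [-0.0002, 0.0006, 0.0, -0.0014, -0.0019, 0.3502]
30 [-0.0005, 0.0009, 0.0, -0.0016, -0.0018, 0.5248]
40 [-0.0008, 0.0012, 0.0, -0.0018, -0.0017, 0.6993]
50 [-0.0011, 0.0014, 0.0, -0.0019, -0.0015, 0.8738]
60 [-0.0014, 0.0016, 0.0, -0.0021, -0.0014, 1.0484]
```

>>> drive_tool(increments=[-0.0002, 0.0003, 0, 0, 0, 0.15, 0, -0.0003, 0.0005, 0, 0, 0, 0.3, 0, -0.0005, 0.0008, 0, 0, 0, 0.45, 0, -0.0008, 0.001, 0, 0, 0, 0.6, 0, -0.001, 0.0013, 0, 0, 0, 0.75, 0, -0.0013, 0.0015, 0, 0, 0, 0.9, 0, -0.0015, 0.0016, 0, 0, 0, 1.05, 0, -0.0015, 0.0016, 0, 0, 0, 1.05, 0])

```text
time_s: 19.27
eef_pos: [0.5349, 0.1587, 0.3012]
eef_rot: [0.048, 0.623, 0.78, -0.037]
wrist_force: [1.1, -0.3, -0.8]
opening: 0.0235
```

```bash
sed -i 's/^MF=.*/MF=np.array([.17,.068,0])/' go.py
python3 - <<'E'
from go import *
st(2);mm()
s=sense(); a=(np.array(s["eef_pos"]),rot(s["eef_rot"]))
for d in(60,70,80,90,100,110,120,130,140): print(d,incp(a,pose(2,-.0075,d,OFF)))
E
```

```text
t 19.275 so mm -7.41 lat [-0.02 -0.02] Ftool [-0.82  1.51 -0.27] Mtool [-0.2802 -0.1873 -0.0696] turn 60.0 tilt 0.13 q7 -0.125 op 0.0235
contact M tool [-0.309 -0.368 -0.067] -> f xy N ~ [-1.5  1.2]
60 [0.0, -0.0001, 0.0001, -0.0022, 0.0001, -0.0008]
70 [-0.0001, 0.0002, 0.0001, -0.0022, 0.0003, 0.1737]
80 [-0.0002, 0.0006, 0.0001, -0.0022, 0.0004, 0.3483]
90 [-0.0005, 0.0009, 0.0001, -0.0021, 0.0006, 0.5228]
100 [-0.0008, 0.0012, 0.0001, -0.0021, 0.0008, 0.6973]
110 [-0.0011, 0.0014, 0.0001, -0.002, 0.001, 0.8719]
120 [-0.0014, 0.0016, 0.0001, -0.002, 0.0012, 1.0464]
130 [-0.0018, 0.0017, 0.0001, -0.0019, 0.0014, 1.2209]
140 [-0.0022, 0.0017, 0.0001, -0.0018, 0.0016, 1.3955]
```

>>> drive_tool(increments=[-0.0001, 0.0003, 0, 0, 0, 0.15, 0, -0.0002, 0.0006, 0, 0, 0, 0.3, 0, -0.0004, 0.0009, 0, 0, 0, 0.45, 0, -0.0007, 0.0011, 0, 0, 0, 0.6, 0, -0.001, 0.0013, 0, 0, 0, 0.75, 0, -0.0012, 0.0015, 0, 0, 0, 0.9, 0, -0.0015, 0.0016, 0, 0, 0, 1.05, 0, -0.0018, 0.0017, 0, 0, 0, 1.2, 0, -0.0022, 0.0018, 0, 0, 0, 1.4, 0, -0.0022, 0.0018, 0, 0, 0, 1.4, 0])

```text
time_s: 20.52
eef_pos: [0.5371, 0.157, 0.3014]
eef_rot: [0.061, 0.979, 0.197, 0.003]
wrist_force: [0.2, -0.4, -0.3]
opening: 0.0239
```

Run:
```python
from go import *
st(2);mm();print(sense()["q"])
s=sense(); a=(np.array(s["eef_pos"]),rot(s["eef_rot"]))
for d in(140,150,160,170,180,190,200,205): print(d,incp(a,pose(2,-.0075,d,OFF)))
```

```text
t 20.525 so mm -7.43 lat [-0.14  0.  ] Ftool [ 0.39  0.82 -0.84] Mtool [-0.3456  0.0394 -0.0688] turn 140.1 tilt 0.13 q7 -1.464 op 0.0239
contact M tool [-0.529  0.036 -0.066] -> f xy N ~ [0.1 2.1]
[-0.98960277  0.25609865  0.70396548  1.62824673 -0.04434771  1.32387425
 -1.46412314]
140 [-0.0, -0.0, 0.0001, -0.0003, 0.0023, -0.0018]
150 [-0.0001, 0.0003, 0.0001, -0.0001, 0.0023, 0.1727]
160 [-0.0003, 0.0007, 0.0001, 0.0001, 0.0024, 0.3472]
170 [-0.0005, 0.001, 0.0001, 0.0003, 0.0023, 0.5218]
180 [-0.0008, 0.0013, 0.0001, 0.0005, 0.0023, 0.6963]
190 [-0.0011, 0.0015, 0.0001, 0.0007, 0.0023, 0.8708]
200 [-0.0015, 0.0017, 0.0001, 0.0009, 0.0023, 1.0454]
205 [-0.0017, 0.0017, 0.0001, 0.001, 0.0022, 1.1326]
```

>>> drive_tool(increments=[-0.0001, 0.0004, 0, 0, 0, 0.15, 0, -0.0002, 0.0007, 0, 0, 0, 0.3, 0, -0.0004, 0.001, 0, 0, 0, 0.45, 0, -0.0007, 0.0012, 0, 0, 0, 0.6, 0, -0.001, 0.0014, 0, 0, 0, 0.75, 0, -0.0012, 0.0016, 0, 0, 0, 0.9, 0, -0.0015, 0.0017, 0, 0, 0, 1.05, 0, -0.0017, 0.0018, 0, 0, 0, 1.13, 0, -0.0017, 0.0018, 0, 0, 0, 1.13, 0, -0.0017, 0.0018, 0, 0, 0, 1.13, 0])

```text
time_s: 21.78
eef_pos: [0.5362, 0.1548, 0.3017]
eef_rot: [0.05, 0.932, -0.357, 0.035]
wrist_force: [0.6, -0.5, -0.5]
opening: 0.0237
```

Run:
```python
from go import *
st(2);mm();print(sense()["q"])
s=sense(); a=(np.array(s["eef_pos"]),rot(s["eef_rot"]))
for d in(205,197,189,181): print(d,incp(a,pose(2,-.0075,d,OFF)))
```

```text
t 21.775 so mm -7.38 lat [-0.14  0.1 ] Ftool [ 1.29 -0.27 -0.61] Mtool [ 0.3192 -0.042  -0.0644] turn 204.8 tilt 0.13 q7 -2.526 op 0.0237
contact M tool [ 0.238  0.122 -0.061] -> f xy N ~ [ 0.5 -1. ]
[-1.13519149  0.29214738  0.90534018  1.63550351 -0.1103774   1.32493093
 -2.52628238]
205 [0.0, 0.0, 0.0001, 0.0016, 0.0015, 0.004]
197 [0.0001, -0.0003, 0.0001, 0.0015, 0.0017, -0.1357]
189 [0.0, -0.0006, 0.0001, 0.0014, 0.0018, -0.2753]
181 [-0.0, -0.0009, 0.0001, 0.0013, 0.0019, -0.4149]
```

Turned to 205°. Unwind by 24°, then lift.

>>> drive_tool(increments=[0.0001, -0.0003, 0, 0, 0, -0.14, 0, 0, -0.0006, 0, 0, 0, -0.28, 0, 0, -0.0009, 0, 0, 0, -0.42, 0, 0, -0.0009, 0, 0, 0, -0.42, 0, 0, -0.0009, -0.004, 0, 0, -0.42, 0, 0, -0.0009, -0.012, 0, 0, -0.42, 0, 0, -0.0009, -0.04, 0, 0, -0.42, 0, 0, -0.0009, -0.05, 0, 0, -0.42, 0])

```text
time_s: 22.78
eef_pos: [0.5357, 0.1616, 0.3528]
eef_rot: [0.055, 0.986, -0.157, 0.024]
wrist_force: [-0.4, -0.9, -1.1]
opening: 0.0238
```

Run:
```python
from go import *
st(2)
s=sense(); a=(np.array(s["eef_pos"]),rot(s["eef_rot"]))
# grasp orientation, view pose: tip-free, hand upright over between block and wheel
Mg=rot([0,.1045,.9945,0]); 
print("to home-above",incp(a,(np.array([.4994,-.2382,.336]),Mg)))
# view: tool back to yaw of n2 slot+0, 45 mm away toward -y along the rim, same height
P,M=pose(2,.045,0); P=P+np.array([0.01,-0.07,0.01]); M=rot([0,.148,.989,0])
print("view",P,incp(a,(P,M)))
```

```text
t 22.775 so mm 44.11 lat [ 0.36 -0.28] Ftool [0.37 0.89 0.  ] Mtool [ 0.1003 -0.2458  0.0136] turn 181.0 tilt 0.05 q7 -2.157 op 0.0238
to home-above [0.0875, 0.3872, 0.0623, -0.0913, -0.1598, 3.0287]
view [0.54319034 0.09263847 0.36345221] [0.029, 0.0638, -0.0023, -0.1009, -0.1599, 3.1161]
```

>>> drive_tool(increments=[-0.01, 0.045, 0, 0, 0, 0, 0, -0.01, 0.045, 0, 0, 0, 0, 0, -0.01, 0.045, 0, 0, 0, 0, 0])

```text
time_s: 23.15
eef_pos: [0.5116, 0.1223, 0.3552]
eef_rot: [0.056, 0.986, -0.157, 0.024]
wrist_force: [0.3, -0.8, -2.1]
opening: 0.024
```

Run:
```python
from go import *
import fit2
p=get_image("wrist");np.save("w6.npy",p,allow_pickle=True)
a,c=[proj(p,fit2.nip(k)[0]) for k in(1,2)]; print(a,c, proj(p,pt(v,.5,.096)))
b=((a+c)/2-[70,52]).astype(int); print(b,(a-b)*5.7,(c-b)*5.7); save(p,"w6c",(b[0],b[1],b[0]+140,b[1]+105),5.7)
```

```text
[241.04983358 150.09715787] [213.78205515 168.60157939] [250.69480149 142.10770408]
[157 107] [479.08405139 245.65379985] [323.65771433 351.1290025 ]
```

View pics/w6c.png

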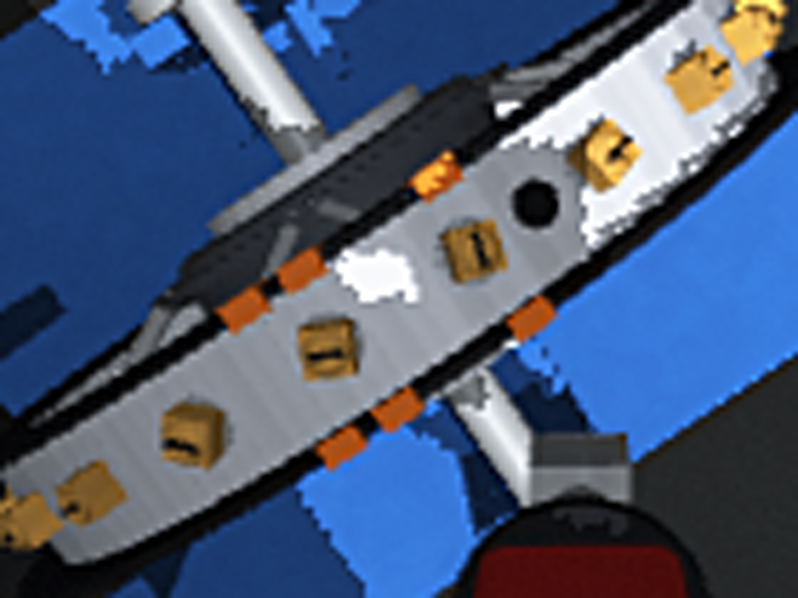

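Both nipples are visible: the n1 slot runs (476,232)-(482,264) and the n2 slot (307,355)-(342,350). The valve hole at (535,200) is exactly where predicted, so the wheel has not moved.

Run:
```python
from go import *
import fit2
p=np.load("w6.npy",allow_pickle=True).item(); ax,_=frame(v)
g=p["color"].astype(float).sum(2)/3
for k,ui in((1,(479,248)),(2,(324,353))):
    P,n=fit2.nip(k); t2=np.cross(n,ax); u=(np.array(ui)/5.7+[157,107]-.4).round().astype(int)
    print(g[u[1]-4:u[1]+5,u[0]-4:u[0]+5].astype(int))
    for thr in(45,60):
        q=[];w=[]
        for r in range(u[1]-3,u[1]+4):
            for c in range(u[0]-3,u[0]+4):
                if g[r,c]<thr:
                    o,d=ray(p,(c,r)); X=o+d*((P-o)@n)/(d@n)-P; q.append([X@ax,X@t2]); w.append(thr-g[r,c])
        q=np.array(q);w=np.array(w);e,V=np.linalg.eigh(np.cov(q.T,aweights=w)); print(k,len(q),np.sqrt(e)*1e3,np.degrees(np.arctan2(V[1,1],V[0,1])))
s=sense(); a=(np.array(s["eef_pos"]),rot(s["eef_rot"]))
Mg=rot([0,.1045,.9945,0])@np.diag([-1,-1,1.]); ax_=np.array([.5014,-.2391])
for z in(.37,.30,.16,.0866):
    T=np.r_[ax_,z]+Mg@np.r_[OFF,0]; print(z,T,incp(a,(T,Mg)))
```

```text
[[117  99  98  60  83  97  94 153 149]
 [ 78  90  86  62  82  79  82 139 154]
 [ 95  97  59   6  89  90  69 119 159]
 [ 95  99 114  34  41 105  82  72 154]
 [ 97 103 115  45  40 107  98  71 141]
 [ 93 102 114  68   6  97  97  65 120]
 [ 88  94 105  90  20  44  80  69 105]
 [ 88  94  92 100  30  35  67  89  98]
 [ 84  88  83  84  66  72  81 128 134]]
1 9 [0.29986331 2.09918974] 161.5448789708101
1 11 [0.40747554 1.94655661] 162.9181237774805
[[104 104  98  93  97  93  95 101 115]
 [118  97  91  95 101 100  99  90  98]
 [116  84  91 107 110 110 102  93  89]
 [111  83  91 106  78  72  46  33  81]
 [120  69  13   3  11  21  25  18  55]
 [144  88  53  57  84 112 115  99  87]
 [163 100  76  93 104 106  94  78  84]
 [155 116  90  76  72  72  71  86 109]
 [149 125 111 122 121 113 123 133 145]]
2 7 [0.24299397 1.92075021] 59.883967499070636
2 10 [0.36176722 1.93939376] 63.13704409079533
0.37 [ 0.5034688  -0.23994856  0.37      ] [0.1043, 0.3465, 0.0276, 0.1066, -0.0587, -0.1063]
0.3 [ 0.5034688  -0.23994856  0.3       ] [0.0998, 0.3392, 0.0971, 0.1066, -0.0587, -0.1063]
0.16 [ 0.5034688  -0.23994856  0.16      ] [0.0909, 0.3248, 0.236, 0.1066, -0.0587, -0.1063]
0.0866 [ 0.5034688  -0.23994856  0.0866    ] [0.0861, 0.3173, 0.3089, 0.1066, -0.0587, -0.1063]
```

Both thread turns check out: about 88° for nipple 1 and about 178° for nipple 2. Returning to the block.

>>> drive_tool(increments=[0.1043, 0.3465, 0.0276, 0.1066, -0.0587, -0.1063, 0, 0.1043, 0.3465, 0.0276, 0.1066, -0.0587, -0.1063, 0, 0.1043, 0.3465, 0.0276, 0.1066, -0.0587, -0.1063, 0, 0.1043, 0.3465, 0.0276, 0.1066, -0.0587, -0.1063, 0, 0.1043, 0.3465, 0.0276, 0.1066, -0.0587, -0.1063, 0, 0.1043, 0.3465, 0.0276, 0.1066, -0.0587, -0.1063, 0, 0.1043, 0.3465, 0.0276, 0.1066, -0.0587, -0.1063, 0, 0.0998, 0.3392, 0.0971, 0.1066, -0.0587, -0.1063, 0, 0.0909, 0.3248, 0.22, 0.1066, -0.0587, -0.1063, 0, 0.0909, 0.3248, 0.22, 0.1066, -0.0587, -0.1063, 0, 0.0909, 0.3248, 0.22, 0.1066, -0.0587, -0.1063, 0, 0.0909, 0.3248, 0.22, 0.1066, -0.0587, -0.1063, 0])

```text
time_s: 24.7
eef_pos: [0.5038, -0.2389, 0.1776]
eef_rot: [0.0, 0.995, -0.105, 0.0]
wrist_force: [-0.7, -0.8, -1.4]
opening: 0.0236
```

```bash
cat > hb.py <<'E'
from go import *
Mg=rot([0,.1045,.9945,0])@np.diag([-1,-1,1.]); ax_=np.array([.5014,-.2391])
s=sense(); a=(np.array(s["eef_pos"]),rot(s["eef_rot"])); print(s["time_s"],s["q"],s["wrist_force"],s["eef_pos"],s["opening"])
for z in(.12,.0875): print(z,incp(a,(np.r_[ax_,z]+Mg@np.r_[OFF,0],Mg)))
E
python3 hb.py
python3 - <<'E'
from go import *
p=get_image("wrist"); np.save("w7.npy",p,allow_pickle=True)
b=(proj(p,(.5012,-.2388,.072))-[60,45]).astype(int)
print(b,(proj(p,(.5012,-.2388,.072))-b)*6); save(p,"w7c",(b[0],b[1],b[0]+120,b[1]+90),6)
E
```

```text
24.7 [-0.35659655  0.43667102  0.96610758  1.80828286 -0.39934107  1.1063818
 -1.03115118] [-0.69689622 -0.80561137 -1.35493701] [ 0.50378033 -0.2388783   0.17762068] 0.02361781594199231
0.12 [-0.0001, 0.0011, 0.0576, 0.0007, -0.0009, -0.0001]
0.0875 [-0.0002, 0.001, 0.0901, 0.0007, -0.0009, -0.0001]
[200 137] [364.08088659 274.5674574 ]
```

View pics/w7c.png

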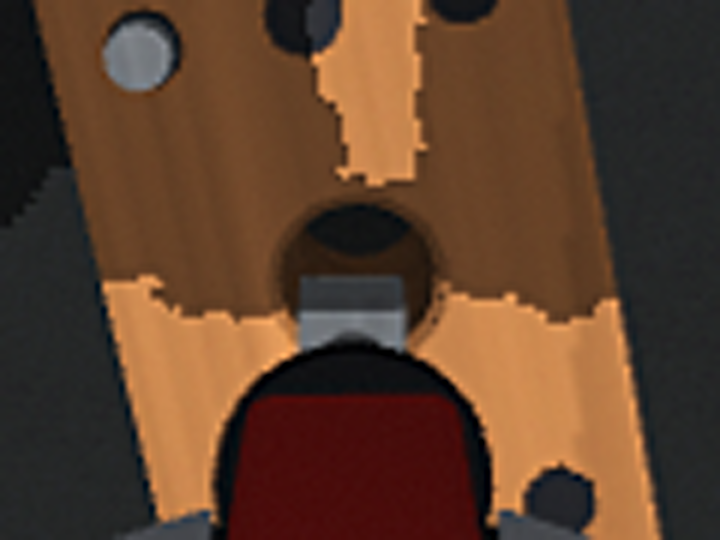

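Hole centre is (359,280) and the socket centre column is 352, so about 1 mm is missing along +y, the same as the computed remainder. Lowering.

>>> drive_tool(increments=[-0.0001, 0.001, 0.01, 0, 0, 0, 0, -0.0001, 0.001, 0.018, 0, 0, 0, 0, -0.0001, 0.001, 0.03, 0, 0, 0, 0, -0.0001, 0.001, 0.045, 0, 0, 0, 0, -0.0001, 0.001, 0.045, 0, 0, 0, 0])

```text
time_s: 25.38
eef_pos: [0.5018, -0.2395, 0.1298]
eef_rot: [-0.0, 0.994, -0.105, -0.001]
wrist_force: [0.8, -0.6, -0.8]
opening: 0.0238
```

```bash
python3 hb.py; python3 -c "
from station import *
print(sense()['moment'])"
```

```text
25.375 [-0.31438873  0.49325262  0.92121009  1.85584989 -0.45682448  1.02260422
 -0.98480538] [ 0.84385062 -0.59554892 -0.7520135 ] [ 0.50181758 -0.2394819   0.12981358] 0.023821446491470454
0.12 [0.0017, 0.0001, 0.0098, 0.0, 0.0019, -0.0009]
0.0875 [0.0018, 0.0001, 0.0423, 0.0, 0.0019, -0.0009]
[ 0.0122484   0.21140145 -0.02761747]
```

>>> drive_tool(increments=[0.0008, 0, 0, 0, 0, 0, 0, 0.0008, 0, 0.012, 0, 0, 0, 0, 0.0008, 0, 0.025, 0, 0, 0, 0, 0.0008, 0, 0.036, 0, 0, 0, 0, 0.0008, 0, 0.04, 0, 0, 0, 0, 0.0008, 0, 0.04, 0, 0, 0, 0])

```text
time_s: 26.12
eef_pos: [0.5032, -0.24, 0.0909]
eef_rot: [0.0, 0.994, -0.105, -0.0]
wrist_force: [-0.4, 0.2, -0.8]
opening: 0.0238
```

```bash
python3 hb.py
```

```text
26.125 [-0.27704788  0.54459045  0.87724245  1.88432938 -0.51016016  0.95357823
 -0.9451007 ] [-0.38716437  0.16593392 -0.75103131] [ 0.50323716 -0.23996724  0.09091815] 0.023827024818890655
0.12 [0.0002, -0.0001, -0.0291, 0.0001, 0.0002, -0.0008]
0.0875 [0.0002, -0.0001, 0.0034, 0.0001, 0.0002, -0.0008]
```

>>> drive_tool(increments=[0.0002, 0, 0.002, 0, 0, 0, 0, 0.0002, 0, 0.004, 0, 0, 0, 0, 0.0002, 0, 0.004, 0, 0, 0, 0, 0.0002, 0, 0.004, 0, 0, 0, 60, 0.0002, 0, 0.004, 0, 0, 0, 80, 0.0002, 0, 0.004, 0, 0, 0, 80, 0.0002, 0, 0.004, 0, 0, 0, 80, 0.0002, 0, 0.004, 0, 0, 0, 80])

```text
time_s: 27.12
eef_pos: [0.5036, -0.2399, 0.0872]
eef_rot: [-0.0, 0.994, -0.105, 0.0]
wrist_force: [0.5, -0.6, -0.5]
opening: 0.0703
```

>>> drive_tool(increments=[0, 0, -0.03, 0, 0, 0, 80, 0, 0, -0.08, 0, 0, 0, 80, 0, 0, -0.13, 0, 0, 0, 80, 0, 0, -0.16, 0, 0, 0, 80, 0, 0, -0.16, 0, 0, 0, 80])

```text
time_s: 27.75
eef_pos: [0.5043, -0.2403, 0.249]
eef_rot: [0.0, 0.995, -0.105, 0.002]
wrist_force: [-0.5, -0.1, -0.5]
opening: 0.0753
```

Run:
```python
from go import *
print(sense()["eef_pos"],sense()["time_s"])
p=get_image("wrist"); D=get_image("side"); S=get_image("scene")
b=(proj(p,(.5012,-.2388,.1))-[60,45]).astype(int)
im=lambda p,b,w,h:cv2.resize(p["color"][b[1]:b[1]+h,b[0]:b[0]+w,::-1],(400,300),interpolation=2)
f=lambda p,X,w,h:np.maximum(proj(p,X)-[w/2,h/2],0).astype(int)
a=im(p,b,120,90); c=im(D,f(D,(.50,-.24,.09),80,60),80,60); d=im(S,f(S,(.50,-.24,.09),80,60),80,60); e=im(S,f(S,(.54,.0,.1),200,150),200,150)
cv2.imwrite("pics/end.png",np.vstack([np.hstack([a,c]),np.hstack([d,e])]))
print("collar/cap pred wrist (400px crop):",[((proj(p,X)-b)*400/120).round() for X in((.5014,-.2391,.135),(.5014,-.2391,.072))])
```

```text
[ 0.50433463 -0.24031087  0.24897279] 27.75
collar/cap pred wrist (400px crop): [array([202., 175.]), array([202., 132.])]
```

View pics/end.png

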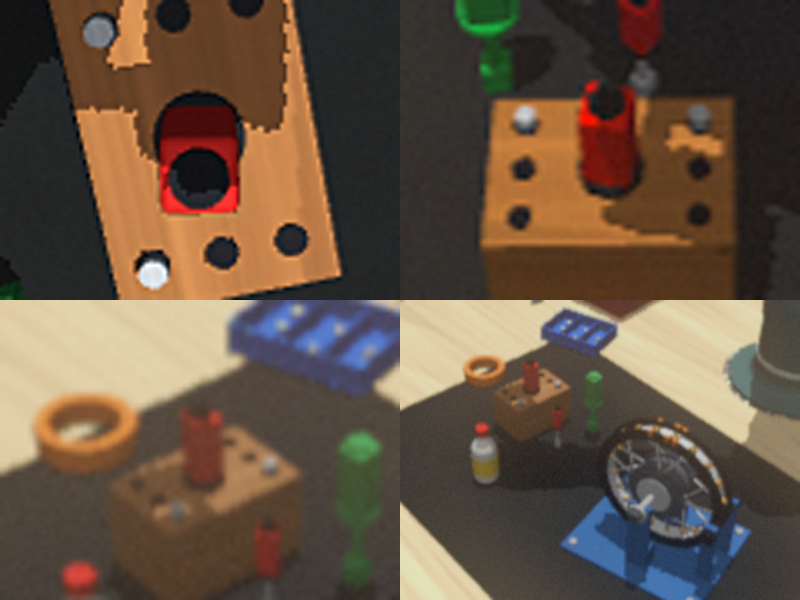

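The driver's cap (200,178 in the wrist tile) is where a fully home, upright driver should be. The collar is on the block, the hand is clear, and the other things are undisturbed. Handing in.

```bash
python3 -c "
from station import *
print(sign_off())"
```

```text
the job is handed in; nothing more can be done
None
```

I tightened both marked nipples, stood the driver back in its hole and handed the job in at about 28 s. No verdict was reported.

- **Turning:** I turned the socket 114° on nipple 1 and 205° on nipple 2. Each turn allowed about 24° for spoke twist and socket play. Before lifting off I eased the driver back by about that much.
- **Slot angles afterwards:** In the wrist picture nipple 1's thread had turned about 88°. An earlier reading of its start angle gives 84–85° instead; both are within the 12.5° allowed. Nipple 2's slot matched a turn of about 176–179°, but the slot only shows the angle within a half turn, so I rely on the driven angle for the full 180°.
- **Force:** Side forces at the wrist stayed around 4.5 N or less, and axial force was about 1 N. I measured these at the wrist between moves, not at the contact itself.
- **Wheel and other things:** The valve hole was within a pixel of where I predicted it. I did not measure nipples 0 and 3 afterwards, but the driver never touched them. The bench items looked unmoved.
- **Driver:** It is released and upright, with its collar on the block and the cap about 1 mm from the expected spot.
- **Disagreement:** The hand camera and the arm differed by about 1–2 mm. I corrected that from the picture and from the contact forces.

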